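Tip two crates to find the stamped one and push it over the dispatch line

ROBOT

A 7-joint arm with a two-finger parallel gripper is mounted at the origin on the work surface. World frame = base frame: x ahead of the robot, y to its left, z up, the work surface at z = 0. Lengths are in m, angles in rad, forces in N, time in s.
With the tool pointing down it reaches from about 0.425 to 0.875 m from the base axis. Payload 8.4 kg.
Tool frame: the origin (TCP) lies at the very end of the fingers, on their centre line; the grasp point (between the pads) lies 19 mm behind it; y points along the fingers, z is the direction in which the jaws open and shut, and the axes are right-handed (so a half turn about y gives the same grasp; the last joint's range is limited). The gripper opens to 85 mm and grips with 20 to 120 N. Pads are 22 mm wide; open, the fingers measure 114 mm over their backs; the gripper's body (76 mm by 85 mm) begins 54 mm behind the grasp point. The pads swing forward as they close: fully open they stand 13 mm farther back than shut.
Start: joints at [1.099, 0.333, 0.04, 1.465, -0.013, 1.343, -0.059], TCP at [0.237, -0.605, 0.231] pointing down, gripper open.
Joint ranges: [-2.58, 2.58], [-0.38, 2.09], [-1.3, 1.39], [0.25, 2.4], [-1.5, 4.64], [0.08, 2.09], [-2.65, 2.65]. Speed limits (rad/s): [2.22, 2.22, 2.79, 2.79, 3.14, 3.14, 3.14].

INTERFACE

Orientations are given as a unit quaternion [x, y, z, w].
In Python, from bench import bot gives the robot as it stands. The module is installed in compiled form; this text tells all that it offers.
- The arm moves only by the tool jog_arm, never from a script. Its argument "commands" is a list of rows, each a list of 3 entries, a list of its own where there are three numbers: the shift along the tool's x, y, z in m, then the turn, a rotation vector about the tool's x, y, z in degrees, then the opening in per cent of the stroke, from 0 (shut) to 100 (fully open). In form: [[[x, y, z], [ax, ay, az], fingers], ...]. A call has 1 to 12 rows; each row is the pose to reach, as a shift and turn from the pose commanded when the call began, along the tool's axes at that moment; what a row does not reach only later rows make up. A row lasts 1/8 s, in which the tool goes at most 62.5 mm and 10.7 degrees, less where a joint would pass 70% of its speed; a pose out of reach is approached as far as the arm can. A call with a gripper value outside its range is refused whole. The fingers move at their own pace and stop on an object; the grip force is fixed at half the most. Time passes only in rows, so rows that repeat a pose let the fingers close. It gives the time, the measured TCP pose, the force and the opening at its end, in the units of the state.
- bot.sense(): the state, without advancing time (a new reading comes with each control period).
- bot.read_camera(name): name is "scene" or "top"; returns the picture (420x560x3 uint8, red, green, blue); there is no depth.
- bot.camera_params(name): a dict with "vertical_fov" (degrees; the focal length in pixels is half the picture's height over the tangent of half this angle, whatever the lens; pixels are square), "cx", "cy" (the principal point, pixels), "k1" (the pictures are not rectified: a ray, as slopes to the right and down, at radius r is drawn at 1 + k1 r^2 times it, then the intrinsics apply), "R" (3x3) and "t" (3): a world point X has camera coordinates R X + t. Camera axes: x right, y down, z forward; pixel columns grow to the right and rows downward; lengths in m; the calibration is good to about 2 mm. A picture is of the moment at which its call begins. camera_params takes no time and is no camera call.
- bot.close_job(): hands the job in, once; it reports no verdict.
Trained networks look in the newest picture that a camera, given by its name, has taken for a name from the list of things; names that differ only in an ending like _2 or _b are one class to them, and where a whole thing is asked for, a point or a joint stands for the part that bears it (a point fixed in the world has none). Each returns a list of dicts, best first, with "score" (0 to 1); they miss things now and then, are a little off and sometimes report something else, mostly with a low value. They report only what shows in the picture. A call takes as long as a camera call. They do not tell look-alikes from the thing itself.
- bot.regions_of(camera, name): "region" (420x560 bool, what is visible of it) and "centre" ([column, row] in pixels, amid what is visible of it).
The state is a dict: "time": time; "q": joint angles; "qd": joint speeds; "effort": joint torques, N m; "tool_pos": TCP position; "tcp_rot": TCP orientation; "contact_force": force on the tool from outside, world axes, zero at the start; "moment": the same for the moment, N m; "gripper_width": finger opening in m.
Only numpy, scipy, OpenCV 4.12 (cv2) and the standard library are available. Lean on these libraries where they do the work, as an engineer would, in place of code of your own. Each camera call takes 0.05 s, during which the arm holds its last target.

TASK

One of the two crates at the bench stop is stamped in red underneath: find it. First tip the crate on your left up towards you, by about 60 degrees so that its underside can be seen from across the bench, keep it there for a second and let it down gently, then do the same with the crate on your right; after that push the stamped crate away from you until all of it is beyond the yellow dispatch line, and leave the other one behind the line. Pull and push with the fingertips only: do not grip, lift, drop or turn over either crate, and leave the other things on the bench alone.

Things in the scene. Friction and masses are not known exactly. Their poses are not given: they have to be found in the camera images.
- crate_stamped: empty open-topped wooden crate, 130 deep (x) x 200 wide (y) x 55 high, walls 8, floor 12 thick, 0.28 to 0.56 kg, with a raised hand-board on its near side; origin at the centre of its underside, x away from the robot, y to the robot's left. On its underside a red stamp 102 across (ring with a star), hidden while it stands; otherwise the crates look alike
- crate_plain: empty open-topped wooden crate, 130 deep (x) x 200 wide (y) x 55 high, walls 8, floor 12 thick, 0.28 to 0.56 kg, with a raised hand-board on its near side; origin at the centre of its underside, x away from the robot, y to the robot's left. Its underside is bare
- bench_stop: dark wooden bench stop screwed to the bench on the robot's side of both crates, a batten 18 deep (x) x 600 long (y) x 9 high; origin at the centre of its underside, x away from the robot, y to the robot's left along the batten. One crate stands at its left half (+y), the other at its right half, 6 to 32 clear of it. A crate pulled against it tips up over it and falls back when let go, but topples towards the robot beyond about 70 degrees
- dispatch_line: dispatch line: a strip of yellow tape stuck flat on the bench beyond the crates, 20 wide (x) x 660 long (y); origin at its centre, x away from the robot (the dispatch side), y along it
- crate_stamped_board (a point): middle of the top edge of the hand-board of crate_stamped: an upright board 90 wide (y), 10 thick, 95 high, in the middle of the near wall and flush with its outside, so it rises 40 above the wall. A finger inside the crate can pull on it, or push it from outside
- crate_stamped_near_left (a point): lower outside corner of crate_stamped on the near side (as seen from the robot: near is its -x side, far its +x side) and on the left; at bench height while it stands flat
- crate_stamped_near_right (a point): lower outside corner of crate_stamped on the near side (as seen from the robot: near is its -x side, far its +x side) and on the right; at bench height while it stands flat
- crate_stamped_far_left (a point): lower outside corner of crate_stamped on the far side (as seen from the robot: near is its -x side, far its +x side) and on the left; at bench height while it stands flat
- crate_stamped_far_right (a point): lower outside corner of crate_stamped on the far side (as seen from the robot: near is its -x side, far its +x side) and on the right; at bench height while it stands flat
- crate_plain_board (a point): middle of the top edge of the hand-board of crate_plain: an upright board 90 wide (y), 10 thick, 95 high, in the middle of the near wall and flush with its outside, so it rises 40 above the wall. A finger inside the crate can pull on it, or push it from outside
- crate_plain_near_left (a point): lower outside corner of crate_plain on the near side (as seen from the robot: near is its -x side, far its +x side) and on the left; at bench height while it stands flat
- crate_plain_near_right (a point): lower outside corner of crate_plain on the near side (as seen from the robot: near is its -x side, far its +x side) and on the right; at bench height while it stands flat
- crate_plain_far_left (a point): lower outside corner of crate_plain on the far side (as seen from the robot: near is its -x side, far its +x side) and on the left; at bench height while it stands flat
- crate_plain_far_right (a point): lower outside corner of crate_plain on the far side (as seen from the robot: near is its -x side, far its +x side) and on the right; at bench height while it stands flat
- turned_knob: small turned wooden knob, 38 across, 73 high, standing between the two crates; a bystander, origin at its underside
- bowl: small turned wooden bowl, 80 across, 42 high, beyond the line, between the two crates' ways; a bystander, origin at its underside
- mallet: dark round wooden mallet standing on its head, 82 across, 228 high, left of the crates; a bystander, origin at its underside
- glue_bottle: white glue bottle, 58 across, 170 high, right of the crates; a bystander, origin at its underside
- pencil_cup: dark steel cup, 68 across, 90 high, far left; a bystander, origin at its underside
- sanding_block: cork sanding block 110 x 60 x 36, far right; a bystander, origin at its underside
- gouge: turning gouge, wooden handle and steel blade, 400 long, lying on the near right; origin near the middle of its length; a bystander, origin at its underside
There are look-alikes about, which are no part of the job. What is shaped like the crate_stamped but purple is not meant. Leave any grey look-alike of the crate_plain alone.

How it is judged:
On the way, in this order (a step that is already met when the one before it is completed fails the run):
1. the left-hand crate is tipped up towards the robot by 50 to 80 degrees, its far edge raised (((y of crate_stamped in the frame of bench_stop above 0 m and angle between crate_stamped's own z axis and vertical between 0.87 and 1.4 rad and height (world z) of each of crate_stamped_far_left, crate_stamped_far_right above 0.08 m) or (y of crate_plain in the frame of bench_stop above 0 m and angle between crate_plain's own z axis and vertical between 0.87 and 1.4 rad and height (world z) of each of crate_plain_far_left, crate_plain_far_right above 0.08 m))), for 0.5 s.
2. the left-hand crate stands flat again (((y of crate_stamped in the frame of bench_stop above 0 m and angle between crate_stamped's own z axis and vertical below 0.06 rad and angular speed of crate_stamped below 0.3 rad/s) or (y of crate_plain in the frame of bench_stop above 0 m and angle between crate_plain's own z axis and vertical below 0.06 rad and angular speed of crate_plain below 0.3 rad/s))), for 0.2 s.
3. the right-hand crate is tipped up towards the robot by 50 to 80 degrees, its far edge raised (((y of crate_stamped in the frame of bench_stop below 0 m and angle between crate_stamped's own z axis and vertical between 0.87 and 1.4 rad and height (world z) of each of crate_stamped_far_left, crate_stamped_far_right above 0.08 m) or (y of crate_plain in the frame of bench_stop below 0 m and angle between crate_plain's own z axis and vertical between 0.87 and 1.4 rad and height (world z) of each of crate_plain_far_left, crate_plain_far_right above 0.08 m))), for 0.5 s.
4. the right-hand crate stands flat again (((y of crate_stamped in the frame of bench_stop below 0 m and angle between crate_stamped's own z axis and vertical below 0.06 rad and angular speed of crate_stamped below 0.3 rad/s) or (y of crate_plain in the frame of bench_stop below 0 m and angle between crate_plain's own z axis and vertical below 0.06 rad and angular speed of crate_plain below 0.3 rad/s))), for 0.2 s.
5. all four corners of the stamped crate are beyond the dispatch line (x of each of crate_stamped_near_left, crate_stamped_near_right, crate_stamped_far_left, crate_stamped_far_right in the frame of dispatch_line above 0 m), for 0.2 s.
At the end, for the whole second after the job is handed in: all four lower corners of the stamped crate are beyond the middle of the yellow line, all four of the plain crate are on the robot's side of it, and both crates stand flat on the bench (within 0.06 rad and 8 mm) at rest (under 20 mm/s) (all of step 5 and angle between each of crate_stamped, crate_plain's own z axis and vertical below 0.06 rad and height (world z) of each of crate_stamped, crate_plain below 0.008 m and linear speed of each of crate_stamped, crate_plain below 0.02 m/s and x of each of crate_plain_near_left, crate_plain_near_right, crate_plain_far_left, crate_plain_far_right in the frame of dispatch_line below 0 m); the robot touches nothing.
It fails at once if a crate is lifted: all four of its lower corners more than 25 mm above the bench (height (world z) of each of crate_stamped_near_left, crate_stamped_near_right, crate_stamped_far_left, crate_stamped_far_right above 0.025 m or height (world z) of each of crate_plain_near_left, crate_plain_near_right, crate_plain_far_left, crate_plain_far_right above 0.025 m).
It fails at once if a crate is turned over (tipped beyond 85 degrees) (angle between any of crate_stamped, crate_plain's own z axis and vertical above 1.48 rad).
It fails at once if a crate is dropped (turns faster than 5 rad/s) (angular speed of any of crate_stamped, crate_plain above 5 rad/s).
It fails at once if a crate is gripped or forced: the fingers squeeze or press it with more than 25 N while it is not moving ((contact force between the fingers and crate_stamped above 25 N and linear speed of crate_stamped below 0.02 m/s and angular speed of crate_stamped below 0.2 rad/s) or (contact force between the fingers and crate_plain above 25 N and linear speed of crate_plain below 0.02 m/s and angular speed of crate_plain below 0.2 rad/s)).
It fails at once if a bystander is moved by more than 20 mm (distance of any of turned_knob, bowl, mallet, glue_bottle, pencil_cup, sanding_block, gouge from where it was at the start of the episode above 0.02 m).
It also fails if it takes over 72 s, if anything falls off the work surface, if the arm or the gripper's body presses on something with over 40 N, if the wrist force passes 120 N, or if a joint passes its speed limit or range.

## Working session

There is one attempt and no reset: what is moved stays moved. The work goes in short steps, Python scripts to look and compute and a tool call to move; the robot and the scene stay as the last step left them, time stands still between calls to the robot, and variables do not carry over. Pictures are saved under pics/ and viewed, and the job is handed in when it is done.

Besides the shell and the picture viewer there is one more tool, called after "Emit:" as name([rows], argument=value, ...), one row to a line, values as JSON. jog_arm: Moves the arm, as the interface text tells. Its arguments: {"type":"object","properties":{"commands":{"type":"array"}},"required":["commands"]}

```bash
mkdir -p pics; cat > h.py <<'E'
import numpy as np, cv2
from bench import bot
from scipy.spatial.transform import Rotation as Ro
def save(im,n): cv2.imwrite(f'pics/{n}.png',cv2.cvtColor(im,cv2.COLOR_RGB2BGR))
def cam(n):
    p=bot.camera_params(n); f=210/np.tan(np.radians(p['vertical_fov'])/2)
    return p,f,np.array(p['R']),np.array(p['t'])
def proj(n,X):
    p,f,R,t=cam(n); c=np.atleast_2d(X)@R.T+t; s=c[:,:2]/c[:,2:]; r2=(s**2).sum(1,keepdims=True)
    return s*(1+p['k1']*r2)*f+[p['cx'],p['cy']]
def unproj(n,uv,z=0.):
    p,f,R,t=cam(n); d=(np.atleast_2d(uv)-[p['cx'],p['cy']])/f; s=d.copy()
    for _ in range(30): s=d/(1+p['k1']*(s**2).sum(1,keepdims=True))
    ray=np.c_[s,np.ones(len(s))]@R; C=-R.T@t
    return C+ray*((z-C[2])/ray[:,2:])
E
python3 - <<'E'
from h import *
for n in('scene','top'):
    im=bot.read_camera(n); save(im,n+'0'); print(bot.camera_params(n)); p,f,R,t=cam(n); print(-R.T@t)
s=bot.sense(); print(s); print(Ro.from_quat(s['tcp_rot']).as_matrix())
E
```

```text
{'vertical_fov': 43.778873491106985, 'cx': 282.64411118869964, 'cy': 212.5239519466916, 'k1': 0.06030527527618085, 'R': array([[-0.70580178,  0.70833162,  0.01049644],
       [ 0.56619862,  0.57295743, -0.59256975],
       [-0.4257499 , -0.41229371, -0.80545076]]), 't': array([ 0.3911698 , -0.27360899,  1.62133808])}
[1.1212899  0.54815586 1.13966968]
{'vertical_fov': 50.83027160831446, 'cx': 275.1366577961708, 'cy': 207.19763832847485, 'k1': -0.09212352505104175, 'R': array([[ 1.61876959e-02, -9.99868918e-01, -3.23057800e-04],
       [-9.91188702e-01, -1.60046814e-02, -1.31486909e-01],
       [ 1.31464503e-01,  2.44868134e-03, -9.91317854e-01]]), 't': array([-0.01058849,  0.56220958,  1.40883394])}
[ 0.37221554 -0.0050389   1.47052202]
{'time': 0.1, 'q': array([ 1.09880566,  0.33380591,  0.03985246,  1.4661458 , -0.01339492,
        1.34329033, -0.0584944 ]), 'qd': array([ 1.47463484e-03, -1.26092127e-03, -5.53808109e-04, -3.06134523e-03,
       -1.14059526e-03,  1.94842240e-03, -6.78549469e-06]), 'effort': array([ 3.33763608e-03, -6.60020328e+01,  1.36957817e+00, -4.06470644e+01,
        1.68673682e-02,  8.99180101e-03, -2.66664472e-05]), 'tool_pos': array([ 0.2365861 , -0.60499439,  0.23055023]), 'tcp_rot': array([-0.13116502,  0.69533169, -0.69438393,  0.13092184]), 'contact_force': array([-0.5696721 ,  0.3711075 , -0.54710035]), 'moment': array([ 0.02826423, -0.00405481, -0.00315466]), 'gripper_width': 0.08585282648733238}
[[-9.31310417e-01 -5.86344441e-04  3.64225980e-01]
 [-3.64226441e-01  1.25337606e-03 -9.31309577e-01]
 [ 8.95560702e-05 -9.99999043e-01 -1.38084433e-03]]
```

View pics/scene0.png

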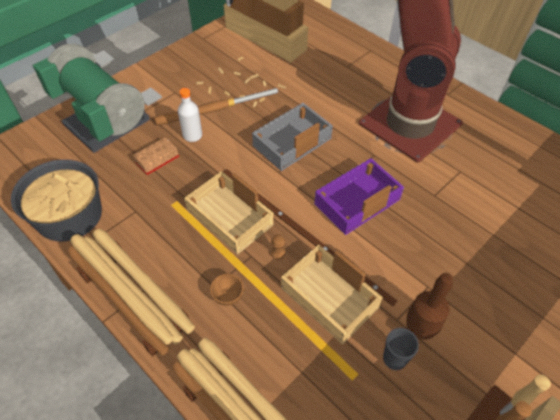

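View pics/top0.png

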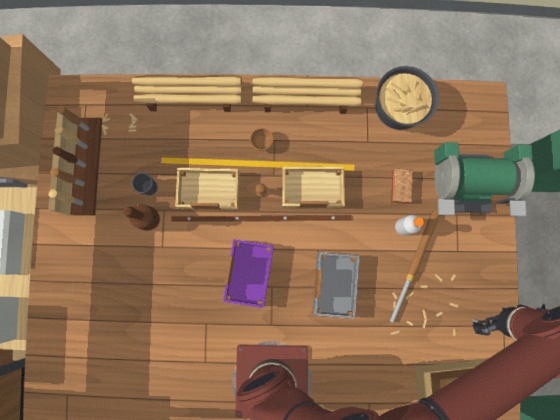

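Scene view: the crates stand at about (229,211) and (331,289). In the top view, left crate is (207,188), right crate (313,187), stop row 218, line row 163. Purple and grey decoys lie nearer the robot. Now I'll measure.

```bash
python3 - <<'E'
from h import *
im=cv2.imread('pics/top0.png')
ov=im.copy()
for n in ['crate_stamped','crate_plain','bench_stop','dispatch_line','turned_knob','bowl','mallet','glue_bottle']:
    for d in bot.regions_of('top',n)[:4]:
        m=d['region'].astype(np.uint8); c=cv2.findContours(m,0,2)[0]
        if not c: continue
        r=cv2.minAreaRect(np.vstack(c)); b=cv2.boxPoints(r)
        z={'c':.055,'b':.009}.get(n[0],0) 
        if n=='bowl': z=.04
        P=unproj('top',b,z)
        print(n,round(d['score'],2),np.round(d['centre']),m.sum(),'box',np.round(P[:,:2],3).tolist(),'c',np.round(unproj('top',d['centre'],z)[0,:2],3))
        cv2.drawContours(ov,c,-1,(0,0,255),1)
for n in ['crate_stamped_board','crate_plain_board']:
    for d in bot.regions_of('top',n)[:4]: print(n,round(d['score'],2),d['centre'],d['region'].sum(),unproj('top',d['centre'],.095)[0])
s=im[140:240,150:370]; cv2.imwrite('pics/crop0.png',cv2.resize(s,None,fx=3.6,fy=3.6,interpolation=2))
s=ov[140:240,150:370]; cv2.imwrite('pics/crop0b.png',cv2.resize(s,None,fx=3.6,fy=3.6,interpolation=2))
print(bot.sense()['time'])
E
```

```text
crate_stamped 0.86 [204. 188.] 2552 box [[0.548, 0.324], [0.689, 0.324], [0.682, 0.117], [0.542, 0.12]] c [0.619 0.231]
crate_stamped 0.82 [248. 272.] 2617 box [[0.257, 0.165], [0.456, 0.139], [0.437, 0.002], [0.239, 0.03]] c [0.351 0.082]
crate_plain 0.84 [314. 188.] 2559 box [[0.696, -0.022], [0.7, -0.229], [0.561, -0.228], [0.558, -0.024]] c [ 0.626 -0.126]
crate_plain 0.84 [335. 288.] 2667 box [[0.218, -0.12], [0.418, -0.132], [0.41, -0.272], [0.21, -0.258]] c [ 0.305 -0.195]
crate_plain 0.3 [140. 185.] 442 box [[0.634, 0.486], [0.683, 0.44], [0.622, 0.375], [0.574, 0.42]] c [0.626 0.443]
crate_plain 0.27 [257. 221.] 1058 box [[0.529, 0.339], [0.542, -0.244], [0.518, -0.244], [0.505, 0.338]] c [0.515 0.056]
bench_stop 0.75 [259. 222.] 1037 box [[0.532, 0.347], [0.546, -0.248], [0.525, -0.248], [0.511, 0.345]] c [0.516 0.053]
bench_stop 0.62 [408. 225.] 402 box [[0.523, -0.395], [0.56, -0.486], [0.507, -0.507], [0.47, -0.416]] c [ 0.512 -0.446]
dispatch_line 0.82 [248. 162.] 1049 box [[0.712, 0.389], [0.738, 0.39], [0.722, -0.266], [0.696, -0.264]] c [0.722 0.092]
dispatch_line 0.
[... 664 characters left out ...]
]] c [0.53  0.448]
mallet 0.54 [206. 192.] 2614 box [[0.697, 0.343], [0.7, 0.124], [0.556, 0.12], [0.552, 0.336]] c [0.617 0.233]
glue_bottle 0.92 [410. 225.] 343 box [[0.526, -0.402], [0.556, -0.49], [0.505, -0.505], [0.476, -0.419]] c [ 0.514 -0.455]
glue_bottle 0.32 [422. 255.] 732 box [[0.211, -0.38], [0.568, -0.534], [0.557, -0.563], [0.199, -0.409]] c [ 0.415 -0.495]
crate_stamped_board 0.78 [249.9, 269.8] 2654 [0.35837093 0.0731299  0.095     ]
crate_stamped_board 0.76 [207.7, 190.8] 2640 [0.60349383 0.21244867 0.095     ]
crate_plain_board 0.8 [336.4, 284.8] 2582 [ 0.31644476 -0.19433709  0.095     ]
crate_plain_board 0.68 [310.9, 186.7] 2504 [ 0.62181933 -0.11363408  0.095     ]
0.6
```

View pics/crop0.png

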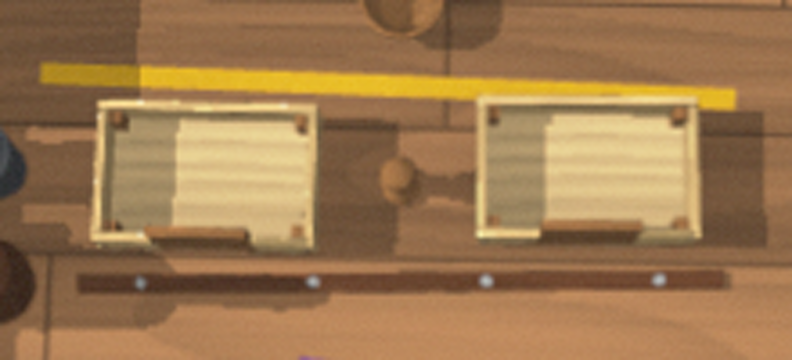

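View pics/crop0b.png

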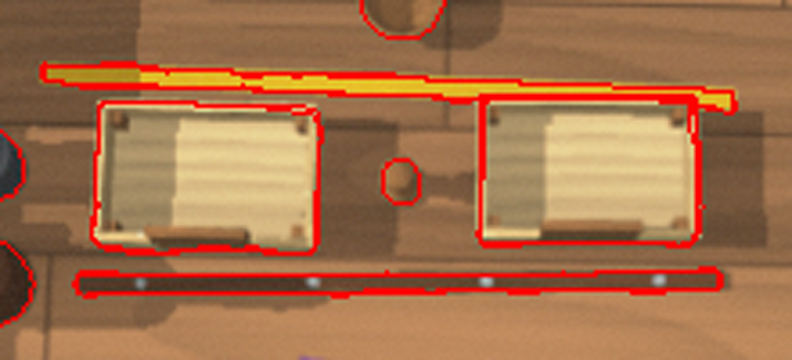

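```bash
cat >> h.py <<'E'
from scipy.optimize import least_squares
def px(U): return (np.array(U,float)+.5)/3.6-.5+[150,140]
RIM=np.array([[.065,.1],[.065,-.1],[-.065,-.1],[-.065,.1]])
def fit(C,P):
    def f(v):
        c,s=np.cos(v[2]),np.sin(v[2]); return ((C@np.array([[c,s],[-s,c]])+v[:2])-P).ravel()
    r=least_squares(f,[*P.mean(0),0]); return r.x,np.sqrt((r.fun**2).mean())
E
python3 - <<'E'
from h import *
for nm,U in (('L',[(97,101),(318,103),(314,247),(92,246)]),('R',[(477,96),(700,97),(699,240),(477,241)])):
    P=unproj('top',px(U),.055)[:,:2]; v,e=fit(RIM,P); print(nm,np.round(v,4),np.round(e,4)); print(np.round(P,3).tolist())
    x,y,w=v;
    for dy in(.045,-.045):
        X=np.array([x,y])+Ro.from_euler('z',w).as_matrix()[:2,:2]@[-.065,dy]
        print('board end px crop',(proj('top',[*X,.095])-[150,140])*3.6)
S=unproj('top',px([(78,275),(728,271)]),.009); print('stop far edge',S)
S=unproj('top',px([(78,292),(728,288)]),.0); print('stop near edge',S)
S=unproj('top',px([(40,63),(738,88)]),.0); print('line far',S)
S=unproj('top',px([(40,82),(738,109)]),.0); print('line near',S)
E
```

```text
L [0.6197 0.2229 0.0077] 0.0012
[[0.686, 0.325], [0.687, 0.122], [0.555, 0.122], [0.552, 0.323]]
board end px crop [[143.23772094 237.264042  ]]
board end px crop [[245.61386021 238.11573157]]
R [ 0.6305 -0.124   0.012 ] 0.0013
[[0.695, -0.022], [0.698, -0.226], [0.566, -0.224], [0.562, -0.024]]
board end px crop [[540.12066799 231.59839611]]
board end px crop [[643.0068519  232.02855157]]
stop far edge [[ 0.53064196  0.34531633  0.009     ]
 [ 0.54418705 -0.25787496  0.009     ]]
stop near edge [[ 0.51565995  0.3467374   0.        ]
 [ 0.5293044  -0.25933686  0.        ]]
line far [[ 0.73427015  0.39414657  0.        ]
 [ 0.72005956 -0.27036264  0.        ]]
line near [[ 0.71571267  0.39311314  0.        ]
 [ 0.69970854 -0.27014793  0.        ]]
```

```bash
cat >> h.py <<'E'
def des(yaw=np.radians(1.29)):
    c,s=np.cos(yaw),np.sin(yaw)
    ex=np.array([c,s,0]);ey=np.array([-s,c,0]);return np.c_[-ex,[0,0,-1],-ey]
def go(P,yaw=np.radians(1.29)):
    s=bot.sense(); R=Ro.from_quat(s['tcp_rot']).as_matrix()
    for p in np.atleast_2d(P): print('shift mm',np.round(R.T@(p-s['tool_pos'])*1e3,1),'turn',np.round(np.degrees(Ro.from_matrix(R.T@des(yaw)).as_rotvec()),2))
E
python3 -c "
from h import *
go([[.4,-.25,.26],[.618,.223,.22]])"
```

```text
shift mm [-281.5  -28.7 -271.5] turn [ 0.   20.07  0.  ]
shift mm [-656.8   11.3 -632.6] turn [ 0.   20.07  0.  ]
```

Emit:
jog_arm([
  [[-0.281,-0.029,-0.271],[0,20,0],0],
  [[-0.281,-0.029,-0.271],[0,20,0],0],
  [[-0.281,-0.029,-0.271],[0,20,0],0],
  [[-0.281,-0.029,-0.271],[0,20,0],0],
  [[-0.281,-0.029,-0.271],[0,20,0],0],
  [[-0.281,-0.029,-0.271],[0,20,0],0],
  [[-0.657,0.011,-0.633],[0,20,0],0],
  [[-0.657,0.011,-0.633],[0,20,0],0],
  [[-0.657,0.011,-0.633],[0,20,0],0],
  [[-0.657,0.011,-0.633],[0,20,0],0],
  [[-0.657,0.011,-0.633],[0,20,0],0],
  [[-0.657,0.011,-0.633],[0,20,0],0],
])

```text
time: 2.1
tool_pos: [0.5501, 0.0759, 0.2324]
tcp_rot: [0.008, -0.707, 0.707, -0.009]
contact_force: [0.5, -0.8, 0.3]
gripper_width: 0.0001
```

Emit:
jog_arm([
  [[-0.06,0.01,-0.14],[0,0,0],0],
  [[-0.06,0.01,-0.14],[0,0,0],0],
  [[-0.06,0.01,-0.14],[0,0,0],0],
  [[-0.06,0.01,-0.14],[0,0,0],0],
])

```text
time: 2.6
tool_pos: [0.6055, 0.2184, 0.2214]
tcp_rot: [-0.01, 0.708, -0.707, 0.009]
contact_force: [0.1, 0.4, 0.3]
gripper_width: -0.0001
```

```bash
python3 -c "
from h import *
print(bot.sense()['tool_pos'],bot.sense()['qd'].max())
go([[.615,.223,.05]])
save(bot.read_camera('scene'),'s1')"
```

```text
[0.60551691 0.21839995 0.22142741] 0.04651059193949449
shift mm [ -9.8 171.4  -4.1] turn [0.08 0.29 0.08]
```

View pics/s1.png

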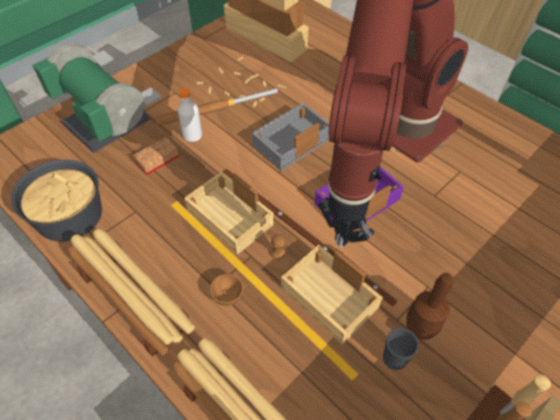

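The arm hangs above the left crate, with fingertips near (350,240) and the tool over it. Descending.

Emit:
jog_arm([
  [[-0.01,0.05,-0.004],[0,0,0],0],
  [[-0.01,0.1,-0.004],[0,0,0],0],
  [[-0.01,0.14,-0.004],[0,0,0],0],
  [[-0.01,0.17,-0.004],[0,0,0],0],
  [[-0.01,0.17,-0.004],[0,0,0],0],
])

```text
time: 3.28
tool_pos: [0.6147, 0.2171, 0.0503]
tcp_rot: [0.009, -0.706, 0.708, -0.006]
contact_force: [-0.1, 0.0, 1.4]
gripper_width: 0.0001
```

```bash
python3 -c "
from h import *
s=bot.sense();print(s['tool_pos'],s['contact_force'])
im=bot.read_camera('top');save(im,'t2');cv2.imwrite('pics/t2c.png',cv2.resize(im[130:330,130:400][:,:,::-1],None,fx=2.9,fy=2.9,interpolation=2))
for X in [[*s['tool_pos']]]: print(proj('scene',X))
im=bot.read_camera('scene');cv2.imwrite('pics/s2c.png',cv2.resize(im[180:360,220:450][:,:,::-1],None,fx=3,fy=3,interpolation=2))"
```

```text
[0.61467757 0.21707339 0.05026529] [-0.09192868  0.03485721  1.39973142]
[[330.16492331 284.47932983]]
```

View pics/s2c.png

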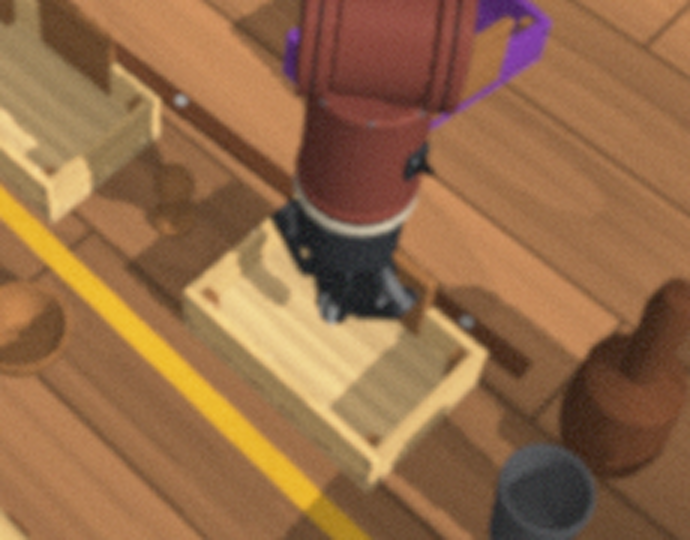

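Emit:
jog_arm([
  [[0.02,0,0],[0,0,0],0],
  [[0.035,0,0],[0,0,0],0],
  [[0.042,0,0],[0,0,0],0],
  [[0.047,0,0],[0,0,0],0],
  [[0.052,0,0],[0,0,0],0],
  [[0.055,0,0],[0,0,0],0],
  [[0.058,0,0],[0,0,0],0],
  [[0.058,0,0],[0,0,0],0],
])

```text
time: 4.38
tool_pos: [0.5576, 0.2185, 0.052]
tcp_rot: [0.009, -0.707, 0.707, -0.008]
contact_force: [3.0, 1.3, 3.3]
gripper_width: -0.0001
```

```bash
python3 -c "
from h import *
s=bot.sense();print(s['tool_pos'],s['contact_force'])
im=bot.read_camera('top');cv2.imwrite('pics/t3c.png',cv2.resize(im[140:240,150:370][:,:,::-1],None,fx=3.6,fy=3.6,interpolation=2))"
```

```text
[0.55760715 0.21850628 0.05199972] [2.96117979 1.25860383 3.33467602]
```

View pics/t3c.png

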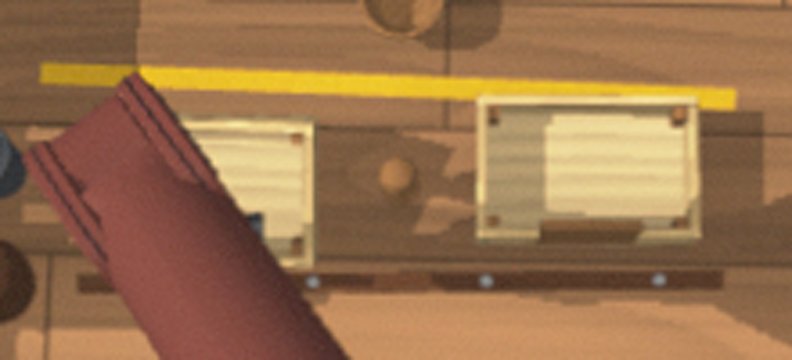

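```bash
cat >> h.py <<'E'
def arc(xs,ths,d=.072):
    out=[]
    for t in np.radians(ths):
        s,c=np.sin(t),np.cos(t)
        out.append([xs+.009*np.tan(t)-d*s+.010*c+.011, d*c+.010*s])
    return np.array(out)
def arcplan(xs,ths,d=.072):
    p=bot.sense()['tool_pos']; A=arc(xs,ths,d)
    for t,a in zip(ths,A): print(t,'shift x %.1f y %.1f'%((p[0]-a[0])*1e3,(p[2]-a[1])*1e3))
E
python3 -c "
from h import *
arcplan(.533,[0,4,8,12,16,20,24,28,32,36,40,44,48,52,56,58,60])"
```

```text
0 shift x 3.8 y -19.9
4 shift x 8.3 y -20.5
8 shift x 12.7 y -20.6
12 shift x 17.1 y -20.5
16 shift x 21.5 y -19.9
20 shift x 25.8 y -19.0
24 shift x 30.0 y -17.8
28 shift x 34.0 y -16.2
32 shift x 37.9 y -14.3
36 shift x 41.5 y -12.1
40 shift x 44.9 y -9.5
44 shift x 48.0 y -6.7
48 shift x 50.7 y -3.6
52 shift x 52.9 y -0.2
56 shift x 54.6 y 3.5
58 shift x 55.2 y 5.4
60 shift x 55.6 y 7.4
```

Emit:
jog_arm([
  [[-0.004,0,0],[0,0,0],0],
  [[-0.004,-0.02,0],[0,0,0],0],
  [[0,-0.02,0],[0,0,0],0],
  [[0.004,-0.02,0],[0,0,0],0],
  [[0.008,-0.0205,0],[0,0,0],0],
  [[0.0125,-0.0205,0],[0,0,0],0],
  [[0.017,-0.0205,0],[0,0,0],0],
  [[0.0215,-0.02,0],[0,0,0],0],
  [[0.026,-0.019,0],[0,0,0],0],
  [[0.03,-0.018,0],[0,0,0],0],
  [[0.034,-0.016,0],[0,0,0],0],
  [[0.034,-0.016,0],[0,0,0],0],
])

```text
time: 5.92
tool_pos: [0.5235, 0.2176, 0.068]
tcp_rot: [0.009, -0.707, 0.707, -0.008]
contact_force: [2.9, -0.6, 0.4]
gripper_width: 0.0002
```

```bash
python3 -c "
from h import *
s=bot.sense();print(s['tool_pos'],s['contact_force'])
im=bot.read_camera('scene');cv2.imwrite('pics/s4c.png',cv2.resize(im[180:360,220:450][:,:,::-1],None,fx=3,fy=3,interpolation=2))
arcplan(.533,[28,32,36,40,44,48,52,56,58,60])"
```

```text
[0.52352512 0.2175586  0.06799328] [ 2.90702    -0.57683359  0.39716638]
28 shift x 0.1 y -0.1
32 shift x 3.9 y 1.8
36 shift x 7.6 y 4.0
40 shift x 10.9 y 6.5
44 shift x 14.0 y 9.4
48 shift x 16.7 y 12.5
52 shift x 18.9 y 15.9
56 shift x 20.6 y 19.6
58 shift x 21.2 y 21.5
60 shift x 21.6 y 23.5
```

View pics/s4c.png

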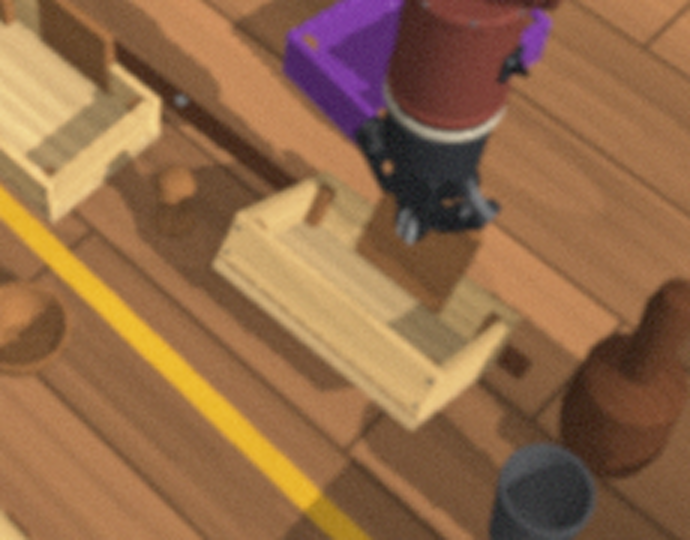

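The crate is up roughly 30°; its far lower corners are at about (292,268) and (358,322). Continuing.

Emit:
jog_arm([
  [[0.004,0.002,0],[0,0,0],0],
  [[0.0075,0.004,0],[0,0,0],0],
  [[0.011,0.0065,0],[0,0,0],0],
  [[0.014,0.0095,0],[0,0,0],0],
  [[0.0167,0.0125,0],[0,0,0],0],
  [[0.019,0.016,0],[0,0,0],0],
  [[0.0205,0.0195,0],[0,0,0],0],
  [[0.0205,0.0195,0],[0,0,0],0],
])

```text
time: 6.98
tool_pos: [0.5031, 0.2172, 0.0483]
tcp_rot: [0.009, -0.707, 0.707, -0.008]
contact_force: [0.7, 0.3, 0.9]
gripper_width: -0.0001
```

```bash
cat >> h.py <<'E'
def corners(xs,yc,t,yaw=.0225):
    t=np.radians(t); s,c=np.sin(t),np.cos(t); M=Ro.from_euler('z',yaw).as_matrix()
    o=np.array([xs,yc,0]); L={}
    for n,(u,v,w) in dict(fl=(.13,.1,0),fr=(.13,-.1,0),nl=(0,.1,0),nr=(0,-.1,0),tl=(.13,.1,.055),tr=(.13,-.1,.055),bl=(0,.045,.095),br=(0,-.045,.095)).items():
        L[n]=o+M@np.array([.009*np.tan(t)+u*c-w*s,v,u*s+w*c])
    return L
E
python3 -c "
from h import *
s=bot.sense();print(s['tool_pos'],s['contact_force'],s['time'])
im=bot.read_camera('scene');cv2.imwrite('pics/s5c.png',cv2.resize(im[180:360,220:450][:,:,::-1],None,fx=3,fy=3,interpolation=2))
for t in(28,45,50,55,60,65): print(t,{k:((proj('scene',v)[0]-[220,180])*3).round().tolist() for k,v in corners(.533,.22,t).items() if k[0] in 'ft'})
"
```

```text
[0.50313579 0.21716922 0.04827428] [0.69910092 0.33441713 0.86055544] 6.975
28 {'fl': [406.0, 427.0], 'fr': [209.0, 263.0], 'tl': [437.0, 374.0], 'tr': [233.0, 211.0]}
45 {'fl': [428.0, 392.0], 'fr': [226.0, 228.0], 'tl': [469.0, 332.0], 'tr': [262.0, 171.0]}
50 {'fl': [435.0, 381.0], 'fr': [232.0, 218.0], 'tl': [478.0, 321.0], 'tr': [271.0, 160.0]}
55 {'fl': [442.0, 371.0], 'fr': [238.0, 208.0], 'tl': [487.0, 310.0], 'tr': [279.0, 150.0]}
60 {'fl': [449.0, 361.0], 'fr': [245.0, 198.0], 'tl': [495.0, 300.0], 'tr': [287.0, 142.0]}
65 {'fl': [455.0, 351.0], 'fr': [250.0, 190.0], 'tl': [503.0, 292.0], 'tr': [295.0, 135.0]}
```

View pics/s5c.png

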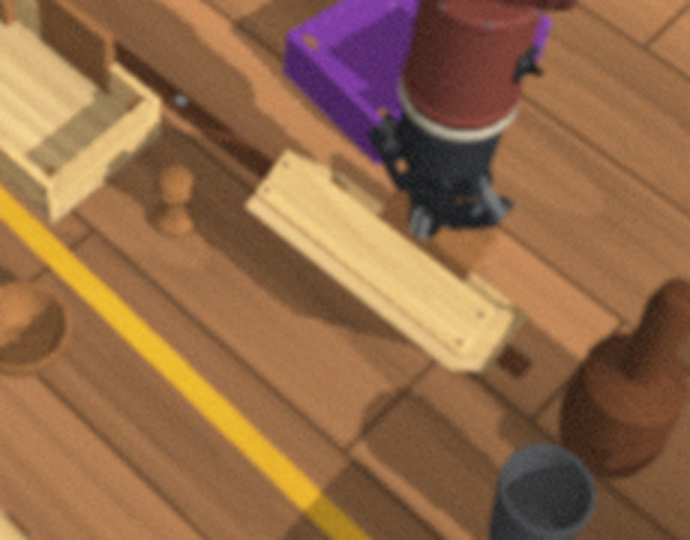

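```bash
cat >> h.py <<'E'
def fitscene(obs,xs,yc,off=(220,180),k=3):
    def f(v):
        L=corners(v[0],v[1],v[2]); return np.concatenate([proj('scene',L[n])[0]-((np.array(o)+.5)/k-.5+off) for n,o in obs.items()])
    r=least_squares(f,[xs,yc,55],x_scale=[.01,.01,5]); return r.x,np.abs(r.fun).max()
E
python3 -c "
from h import *
print(fitscene(dict(fl=(458,370),fr=(247,206),tl=(518,312),tr=(287,152)),.533,.22))
im=bot.read_camera('scene');save(cv2.resize(im[220:320,290:410],None,fx=6,fy=6,interpolation=2),'s5d')
arcplan(.533,[54,56,58,60,62,64,65,66,67,68])"
```

```text
(array([ 0.55317961,  0.23129991, 72.45787055]), np.float64(3.90981766944617))
54 shift x -0.5 y -1.8
56 shift x 0.3 y 0.1
58 shift x 0.9 y 2.0
60 shift x 1.3 y 4.0
62 shift x 1.5 y 6.0
64 shift x 1.4 y 8.1
65 shift x 1.3 y 9.2
66 shift x 1.1 y 10.2
67 shift x 0.7 y 11.3
68 shift x 0.3 y 12.4
```

View pics/s5d.png

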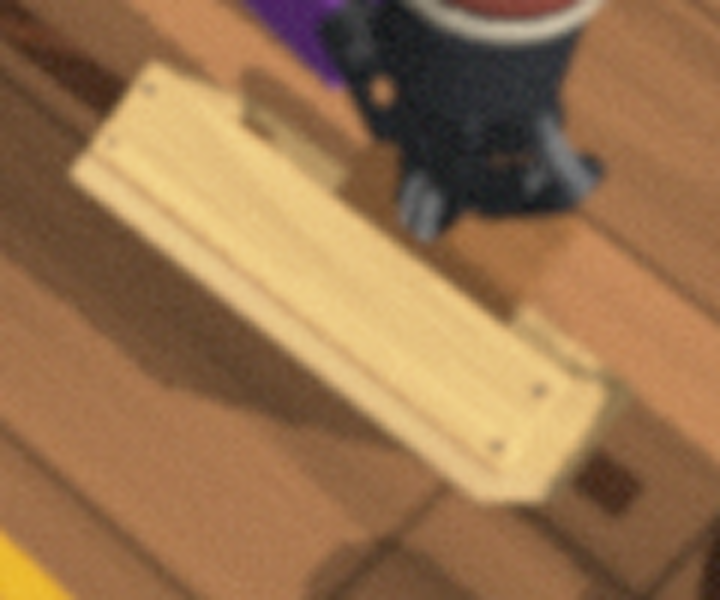

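```bash
python3 -c "
from h import *
o=dict(fl=(475,500),fr=(72,172),tr=(155,65))
print(fitscene(o,.533,.22,(290,220),6))
for t in (50,54,56,58,60,64): print(t,{k:((proj('scene',v)[0]-[290,220])*6+2.5).round().tolist() for k,v in corners(.533,.22,t).items() if k[0] in 'ftn'})
"
```

```text
(array([ 0.53524161,  0.22337742, 58.11499322]), np.float64(0.7058181433171455))
50 {'fl': [452.0, 525.0], 'fr': [47.0, 198.0], 'nl': [548.0, 499.0], 'nr': [172.0, 202.0], 'tl': [538.0, 404.0], 'tr': [124.0, 83.0]}
54 {'fl': [464.0, 508.0], 'fr': [57.0, 182.0], 'nl': [546.0, 502.0], 'nr': [169.0, 205.0], 'tl': [553.0, 386.0], 'tr': [137.0, 67.0]}
56 {'fl': [469.0, 500.0], 'fr': [62.0, 174.0], 'nl': [544.0, 503.0], 'nr': [168.0, 206.0], 'tl': [560.0, 378.0], 'tr': [144.0, 60.0]}
58 {'fl': [475.0, 491.0], 'fr': [67.0, 166.0], 'nl': [543.0, 505.0], 'nr': [166.0, 208.0], 'tl': [566.0, 370.0], 'tr': [151.0, 53.0]}
60 {'fl': [481.0, 484.0], 'fr': [72.0, 159.0], 'nl': [541.0, 507.0], 'nr': [164.0, 209.0], 'tl': [573.0, 363.0], 'tr': [157.0, 46.0]}
64 {'fl': [491.0, 469.0], 'fr': [81.0, 145.0], 'nl': [536.0, 512.0], 'nr': [160.0, 213.0], 'tl': [585.0, 349.0], 'tr': [169.0, 34.0]}
```

Emit:
jog_arm([
  [[0.0005,0.002,0],[0,0,0],0],
  [[0.001,0.004,0],[0,0,0],0],
  [[0.0012,0.006,0],[0,0,0],0],
  [[0.0012,0.008,0],[0,0,0],0],
  [[0.0012,0.008,0],[0,0,0],0],
])

```text
time: 7.7
tool_pos: [0.5021, 0.2171, 0.0404]
tcp_rot: [0.008, -0.707, 0.707, -0.008]
contact_force: [1.5, -0.4, 1.5]
gripper_width: 0.0001
```

```bash
python3 -c "
from h import *
s=bot.sense();print(s['tool_pos'],s['contact_force'],s['time'])
im=bot.read_camera('scene');save(cv2.resize(im[220:320,290:410],None,fx=6,fy=6,interpolation=2),'s6d')
"
```

```text
[0.50214442 0.21707419 0.04040997] [ 1.52614519 -0.39393579  1.54831081] 7.7
```

View pics/s6d.png

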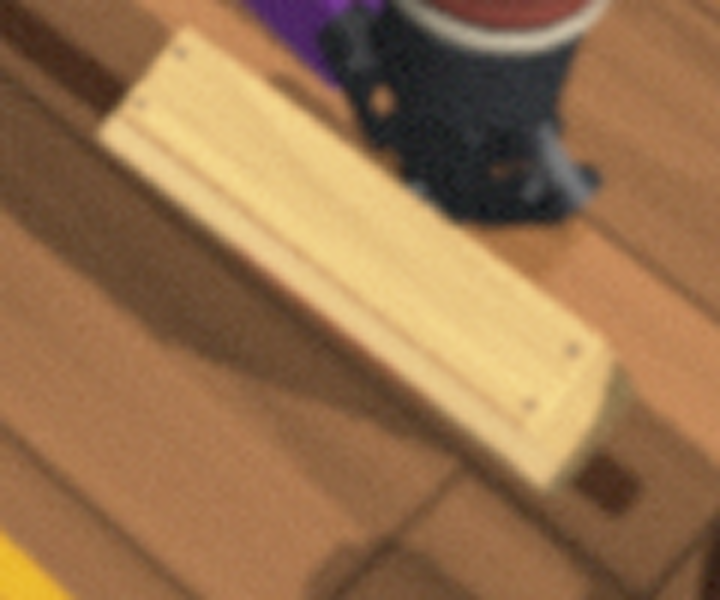

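```bash
python3 -c "
from h import *
im=bot.read_camera('scene').astype(float)
o=dict(fl=(548,490),fr=(100,135),tr=(185,28))
print(fitscene(o,.533,.22,(290,220),6))
# along fr->fl edge, sample perpendicular below
a=np.array([290+100/6,220+135/6]);b=np.array([290+548/6,220+490/6]);n=np.array([-(b-a)[1],(b-a)[0]]);n/=np.linalg.norm(n)
for f in np.arange(.1,1,.1):
    print(round(f,1),[ (lambda c:round(c[0]/(c[1]+1),2))(cv2.remap(im.astype(np.float32),np.float32([[p[0]]]),np.float32([[p[1]]]),1)[0,0]) for k in (-1,0,1,2,3,4) for p in [a+f*(b-a)+k*n]])
"
```

```text
(array([ 0.52984807,  0.22988863, 66.52805831]), np.float64(3.9844297749373254))
0.1 [np.float32(1.16), np.float32(1.21), np.float32(1.25), np.float32(1.34), np.float32(1.42), np.float32(1.39)]
0.2 [np.float32(1.17), np.float32(1.2), np.float32(1.23), np.float32(1.33), np.float32(1.37), np.float32(1.37)]
0.3 [np.float32(1.18), np.float32(1.26), np.float32(1.35), np.float32(1.42), np.float32(1.44), np.float32(1.42)]
0.4 [np.float32(1.21), np.float32(1.3), np.float32(1.41), np.float32(1.45), np.float32(1.45), np.float32(1.47)]
0.5 [np.float32(1.19), np.float32(1.27), np.float32(1.37), np.float32(1.42), np.float32(1.4), np.float32(1.42)]
0.6 [np.float32(1.2), np.float32(1.31), np.float32(1.42), np.float32(1.49), np.float32(1.47), np.float32(1.42)]
0.7 [np.float32(1.18), np.float32(1.23), np.float32(1.33), np.float32(1.4), np.float32(1.4), np.float32(1.39)]
0.8 [np.float32(1.18), np.float32(1.21), np.float32(1.27), np.float32(1.35), np.float32(1.43), np.float32(1.4)]
0.9 [np.float32(1.18), np.float32(1.22), np.float32(1.28), np.float32(1.37), np.float32(1.43), np.float32(1.36)]
```

```bash
python3 -c "
from h import *
arcplan(.533,[64,61,58,55,52,49,46,43,40,37,34,31,28,25,22,19,16,13,10,8,6,4,2,0,-4])"
```

```text
64 shift x 0.2 y 0.1
61 shift x 0.2 y -3.0
58 shift x -0.3 y -6.0
55 shift x -1.3 y -8.8
52 shift x -2.6 y -11.5
49 shift x -4.2 y -14.1
46 shift x -6.1 y -16.5
43 shift x -8.3 y -18.8
40 shift x -10.6 y -20.9
37 shift x -13.1 y -22.8
34 shift x -15.8 y -24.6
31 shift x -18.5 y -26.2
28 shift x -21.5 y -27.6
25 shift x -24.5 y -28.8
22 shift x -27.6 y -29.8
19 shift x -30.8 y -30.7
16 shift x -34.0 y -31.3
13 shift x -37.3 y -31.7
10 shift x -40.6 y -32.0
8 shift x -42.8 y -32.0
6 shift x -45.0 y -32.0
4 shift x -47.2 y -31.9
2 shift x -49.4 y -31.6
0 shift x -51.7 y -31.3
-4 shift x -56.0 y -30.5
```

Emit:
jog_arm([
  [[0,-0.003,0],[0,0,0],0],
  [[-0.0003,-0.006,0],[0,0,0],0],
  [[-0.0013,-0.009,0],[0,0,0],0],
  [[-0.0026,-0.0115,0],[0,0,0],0],
  [[-0.0042,-0.014,0],[0,0,0],0],
  [[-0.006,-0.0165,0],[0,0,0],0],
  [[-0.0083,-0.019,0],[0,0,0],0],
  [[-0.0106,-0.021,0],[0,0,0],0],
  [[-0.013,-0.023,0],[0,0,0],0],
  [[-0.0158,-0.0245,0],[0,0,0],0],
  [[-0.0185,-0.026,0],[0,0,0],0],
  [[-0.0215,-0.0275,0],[0,0,0],0],
])

```text
time: 9.3
tool_pos: [0.5239, 0.2176, 0.0682]
tcp_rot: [-0.008, 0.707, -0.707, 0.008]
contact_force: [1.1, 0.0, 0.0]
gripper_width: -0.0
```

Emit:
jog_arm([
  [[-0.003,-0.001,0],[0,0,0],0],
  [[-0.006,-0.002,0],[0,0,0],0],
  [[-0.0095,-0.003,0],[0,0,0],0],
  [[-0.0125,-0.0038,0],[0,0,0],0],
  [[-0.016,-0.0042,0],[0,0,0],0],
  [[-0.019,-0.0045,0],[0,0,0],0],
  [[-0.022,-0.0045,0],[0,0,0],0],
  [[-0.025,-0.0045,0],[0,0,0],0],
  [[-0.0275,-0.0042,0],[0,0,0],0],
  [[-0.03,-0.004,0],[0,0,0],0],
  [[-0.033,-0.0035,0],[0,0,0],0],
  [[-0.036,-0.0035,0],[0,0,0],0],
])

```text
time: 10.8
tool_pos: [0.5597, 0.2185, 0.0714]
tcp_rot: [0.009, -0.707, 0.707, -0.008]
contact_force: [1.2, -0.4, -1.0]
gripper_width: -0.0001
```

```bash
python3 -c "
from h import *
s=bot.sense();print(s['tool_pos'],s['contact_force'],s['time'])
im=bot.read_camera('scene');cv2.imwrite('pics/s7c.png',cv2.resize(im[180:360,220:450][:,:,::-1],None,fx=3,fy=3,interpolation=2))
"
```

```text
[0.55971547 0.2185069  0.07143495] [ 1.20152839 -0.35858031 -0.99725908] 10.8
```

View pics/s7c.png

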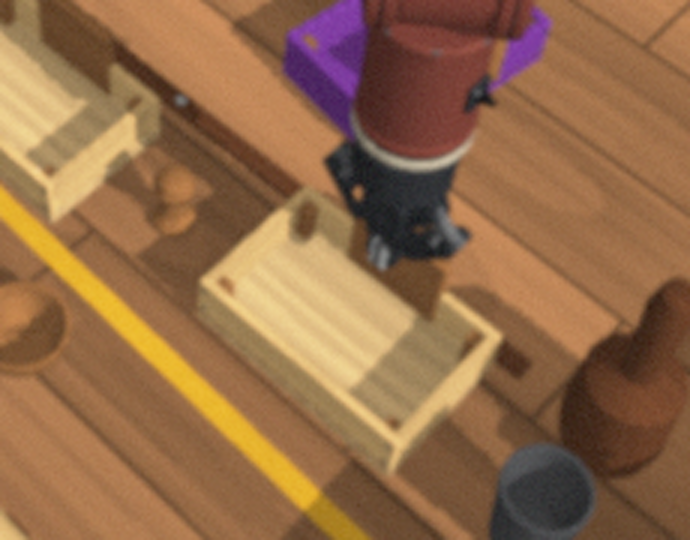

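The left crate is down. Retracting and going over the right crate.

Emit:
jog_arm([
  [[-0.02,0,0],[0,0,0],0],
  [[-0.02,-0.04,0],[0,0,0],0],
  [[-0.02,-0.1,0],[0,0,0],0],
  [[-0.04,-0.1,0.06],[0,0,0],0],
  [[-0.06,-0.1,0.12],[0,0,0],0],
  [[-0.065,-0.1,0.18],[0,0,0],0],
  [[-0.065,-0.1,0.24],[0,0,0],0],
  [[-0.065,-0.1,0.3],[0,0,0],0],
  [[-0.065,-0.1,0.34],[0,0,0],0],
  [[-0.065,-0.1,0.34],[0,0,0],0],
])

```text
time: 12.1
tool_pos: [0.6314, -0.1247, 0.1705]
tcp_rot: [0.007, -0.707, 0.707, -0.005]
contact_force: [-0.3, 0.7, 0.0]
gripper_width: 0.0
```

```bash
python3 -c "
from h import *
s=bot.sense();print(s['tool_pos'],s['contact_force'],s['time'])
go([.624,-.122,.05])
im=bot.read_camera('top');cv2.imwrite('pics/t8c.png',cv2.resize(im[140:240,150:370][:,:,::-1],None,fx=3.6,fy=3.6,interpolation=2))
im=bot.read_camera('scene');save(im,'s8')
"
```

```text
[ 0.63143807 -0.12469635  0.17048386] [-0.34107796  0.6665332   0.02689188] 12.1
shift mm [  7.1 120.5  -2.9] turn [-0.06 -0.3   0.16]
```

View pics/t8c.png

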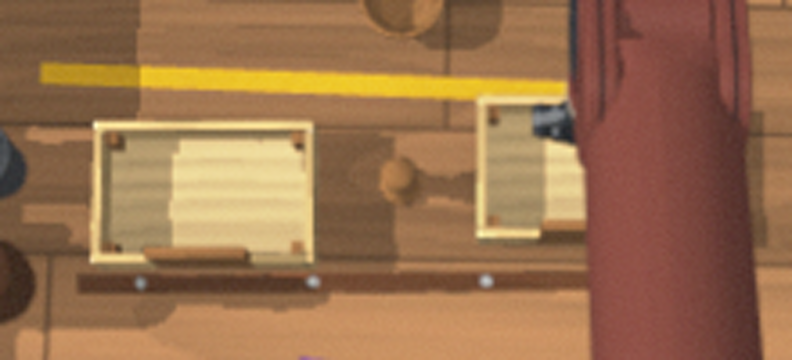

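View pics/s8.png

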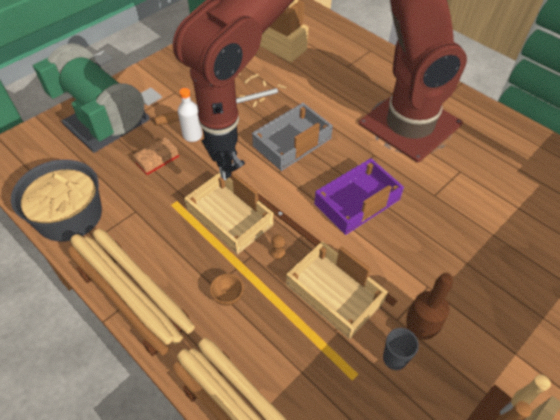

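Emit:
jog_arm([
  [[0.007,0.04,-0.003],[0,0,0],0],
  [[0.007,0.08,-0.003],[0,0,0],0],
  [[0.007,0.11,-0.003],[0,0,0],0],
  [[0.007,0.12,-0.003],[0,0,0],0],
  [[0.02,0.12,-0.003],[0,0,0],0],
  [[0.035,0.12,-0.003],[0,0,0],0],
  [[0.043,0.12,-0.003],[0,0,0],0],
  [[0.049,0.12,-0.003],[0,0,0],0],
  [[0.055,0.12,-0.003],[0,0,0],0],
  [[0.06,0.12,-0.003],[0,0,0],0],
  [[0.065,0.12,-0.003],[0,0,0],0],
  [[0.065,0.12,-0.003],[0,0,0],0],
])

```text
time: 13.7
tool_pos: [0.5698, -0.1184, 0.0536]
tcp_rot: [0.007, -0.707, 0.707, -0.01]
contact_force: [5.9, 0.1, 5.4]
gripper_width: -0.0002
```

```bash
python3 -c "
from h import *
s=bot.sense();print(s['tool_pos'],s['contact_force'],s['time'])
im=bot.read_camera('scene');cv2.imwrite('pics/s9c.png',cv2.resize(im[140:300,150:350][:,:,::-1],None,fx=3,fy=3,interpolation=2))
arcplan(.541,[0,4,8,12,16,20,24,28])
"
```

```text
[ 0.56981186 -0.1183673   0.05355434] [5.92068457 0.05585639 5.40480734] 13.7
0 shift x 8.0 y -18.4
4 shift x 12.4 y -18.9
8 shift x 16.9 y -19.1
12 shift x 21.3 y -18.9
16 shift x 25.7 y -18.4
20 shift x 30.0 y -17.5
24 shift x 34.2 y -16.3
28 shift x 38.2 y -14.7
```

View pics/s9c.png

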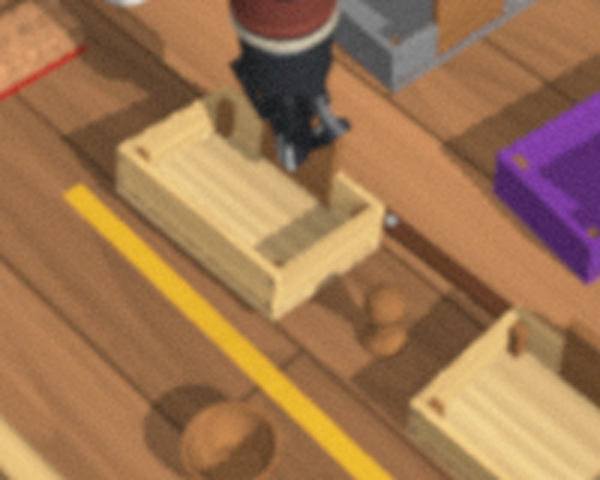

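Emit:
jog_arm([
  [[-0.004,0,0],[0,0,0],0],
  [[-0.004,-0.0215,0],[0,0,0],0],
  [[0,-0.0215,0],[0,0,0],0],
  [[0.0045,-0.0215,0],[0,0,0],0],
  [[0.009,-0.022,0],[0,0,0],0],
  [[0.0135,-0.022,0],[0,0,0],0],
  [[0.018,-0.022,0],[0,0,0],0],
  [[0.0225,-0.0215,0],[0,0,0],0],
  [[0.0265,-0.0205,0],[0,0,0],0],
  [[0.031,-0.0195,0],[0,0,0],0],
  [[0.035,-0.0175,0],[0,0,0],0],
  [[0.035,-0.0175,0],[0,0,0],0],
])

```text
time: 15.25
tool_pos: [0.5323, -0.1192, 0.0691]
tcp_rot: [-0.008, 0.707, -0.707, 0.008]
contact_force: [4.2, 1.8, 1.7]
gripper_width: 0.0
```

```bash
python3 -c "
from h import *
s=bot.sense();print(s['tool_pos'],s['contact_force'],s['time'])
im=bot.read_camera('scene');cv2.imwrite('pics/s10c.png',cv2.resize(im[140:300,150:350][:,:,::-1],None,fx=3,fy=3,interpolation=2))
arcplan(.541,[28,32,36,40,44,48,52,56,58,60,62,64,66])
for t in (20,24,28,32): print(t,{k:((proj('scene',v)[0]-[150,140])*3+1).round().tolist() for k,v in corners(.541,-.124,t).items() if k[0] in 'ft'})
"
```

```text
[ 0.5322883  -0.11923503  0.06906655] [4.22070485 1.78128234 1.71514982] 15.25
28 shift x 0.8 y 0.9
32 shift x 4.7 y 2.8
36 shift x 8.3 y 5.1
40 shift x 11.7 y 7.6
44 shift x 14.7 y 10.4
48 shift x 17.4 y 13.6
52 shift x 19.7 y 17.0
56 shift x 21.4 y 20.6
58 shift x 22.0 y 22.6
60 shift x 22.4 y 24.5
62 shift x 22.6 y 26.6
64 shift x 22.5 y 28.6
66 shift x 22.1 y 30.8
20 {'fl': [289.0, 295.0], 'fr': [132.0, 164.0], 'tl': [302.0, 246.0], 'tr': [141.0, 115.0]}
24 {'fl': [291.0, 288.0], 'fr': [133.0, 157.0], 'tl': [308.0, 237.0], 'tr': [145.0, 106.0]}
28 {'fl': [293.0, 280.0], 'fr': [134.0, 149.0], 'tl': [313.0, 227.0], 'tr': [150.0, 97.0]}
32 {'fl': [296.0, 272.0], 'fr': [136.0, 141.0], 'tl': [319.0, 218.0], 'tr': [155.0, 88.0]}
```

View pics/s10c.png

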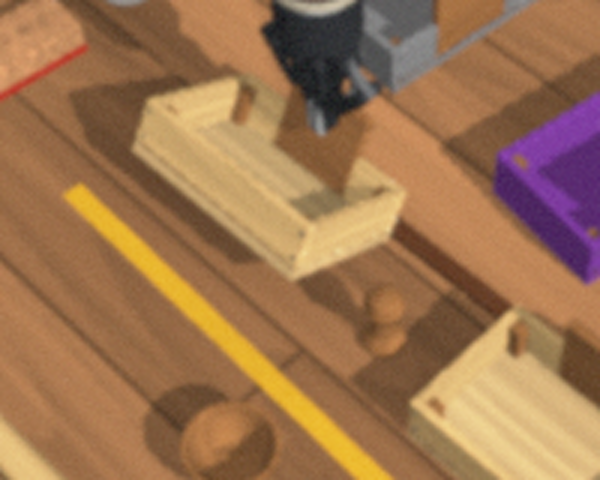

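Emit:
jog_arm([
  [[0.004,0.002,0],[0,0,0],0],
  [[0.0075,0.0042,0],[0,0,0],0],
  [[0.011,0.0067,0],[0,0,0],0],
  [[0.014,0.0095,0],[0,0,0],0],
  [[0.0167,0.0127,0],[0,0,0],0],
  [[0.019,0.016,0],[0,0,0],0],
  [[0.0205,0.0197,0],[0,0,0],0],
  [[0.0212,0.0217,0],[0,0,0],0],
  [[0.0216,0.0236,0],[0,0,0],0],
  [[0.0216,0.0236,0],[0,0,0],0],
])

```text
time: 16.55
tool_pos: [0.511, -0.1198, 0.0454]
tcp_rot: [-0.008, 0.707, -0.707, 0.008]
contact_force: [-0.7, -0.3, 3.9]
gripper_width: 0.0001
```

```bash
python3 -c "
from h import *
s=bot.sense();print(s['tool_pos'],s['contact_force'],s['time'])
im=bot.read_camera('scene');save(cv2.resize(im[140:240,180:300],None,fx=6,fy=6,interpolation=2),'s11d')
arcplan(.541,[58,60,62,64,65,66,67])
for t in (56,58,60,62,64): print(t,{k:((proj('scene',v)[0]-[180,140])*6+2.5).round().tolist() for k,v in corners(.541,-.124,t).items() if k[0] in 'ftn'})
"
```

```text
[ 0.51102455 -0.11975254  0.04536453] [-0.67145637 -0.29587109  3.91124606] 16.55
58 shift x 0.5 y -1.1
60 shift x 0.9 y 0.9
62 shift x 1.1 y 2.9
64 shift x 1.0 y 5.0
65 shift x 0.9 y 6.0
66 shift x 0.7 y 7.1
67 shift x 0.3 y 8.2
56 {'fl': [460.0, 447.0], 'fr': [135.0, 187.0], 'nl': [584.0, 495.0], 'nr': [278.0, 253.0], 'tl': [538.0, 337.0], 'tr': [207.0, 82.0]}
58 {'fl': [465.0, 439.0], 'fr': [139.0, 180.0], 'nl': [582.0, 496.0], 'nr': [276.0, 255.0], 'tl': [545.0, 330.0], 'tr': [213.0, 76.0]}
60 {'fl': [470.0, 432.0], 'fr': [143.0, 173.0], 'nl': [580.0, 498.0], 'nr': [274.0, 256.0], 'tl': [551.0, 324.0], 'tr': [219.0, 71.0]}
62 {'fl': [474.0, 425.0], 'fr': [147.0, 166.0], 'nl': [578.0, 499.0], 'nr': [272.0, 258.0], 'tl': [557.0, 318.0], 'tr': [225.0, 66.0]}
64 {'fl': [478.0, 418.0], 'fr': [151.0, 160.0], 'nl': [576.0, 501.0], 'nr': [270.0, 260.0], 'tl': [563.0, 313.0], 'tr': [231.0, 61.0]}
```

View pics/s11d.png

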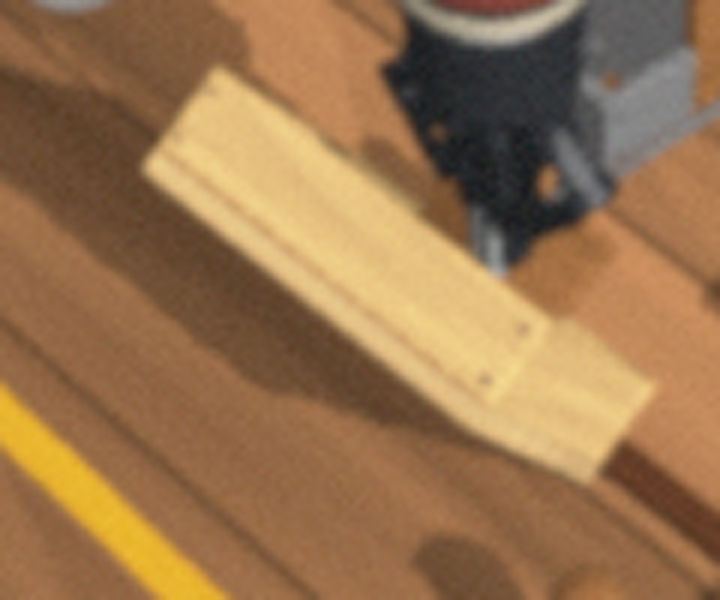

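Emit:
jog_arm([
  [[0.0005,0.002,0],[0,0,0],0],
  [[0.0006,0.004,0],[0,0,0],0],
  [[0.0005,0.0055,0],[0,0,0],0],
  [[0.0005,0.0055,0],[0,0,0],0],
])

```text
time: 17.1
tool_pos: [0.5105, -0.1198, 0.0398]
tcp_rot: [-0.008, 0.707, -0.707, 0.008]
contact_force: [-0.9, -0.7, 3.1]
gripper_width: 0.0001
```

```bash
python3 -c "
from h import *
s=bot.sense();print(s['tool_pos'],s['contact_force'],s['time'])
im=bot.read_camera('scene');save(im,'s12');save(cv2.resize(im[140:240,180:300],None,fx=6,fy=6,interpolation=2),'s12d')
arcplan(.541,[64,65,66,67])
"
```

```text
[ 0.51046487 -0.11976018  0.03981438] [-0.9145567  -0.68745729  3.0525424 ] 17.1
64 shift x 0.5 y -0.6
65 shift x 0.3 y 0.5
66 shift x 0.1 y 1.5
67 shift x -0.2 y 2.6
```

View pics/s12d.png

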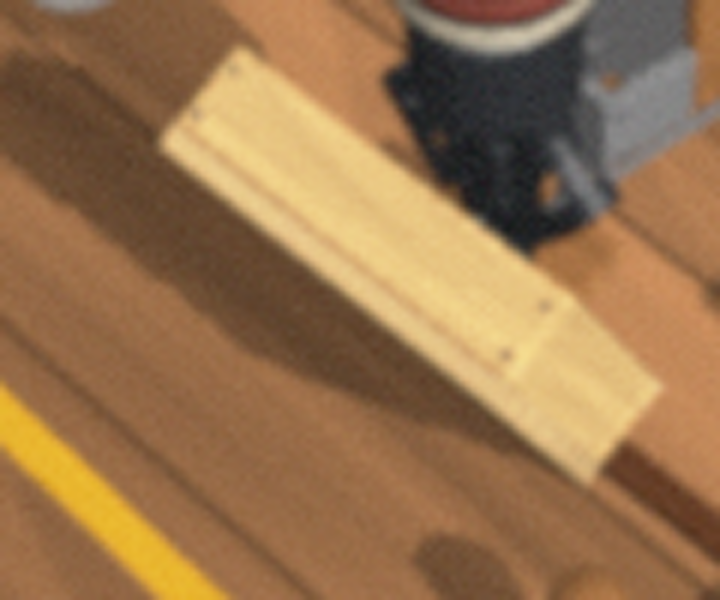

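```bash
python3 -c "
from h import *
print(fitscene(dict(fr=(160,140),tr=(240,45),nl=(587,484)),.541,-.124,(180,140),6))
for t in (64,66,68,70): print(t,{k:((proj('scene',v)[0]-[180,140])*6+2.5).round().tolist() for k,v in corners(.541,-.124,t).items() if k[0] in 'ftn'})
im=cv2.imread('pics/s12.png').astype(np.float32)[:,:,::-1]
a=np.array([180+160/6,140+140/6]);b=np.array([180+587/6,140+484/6]);n=np.array([-(b-a)[1],(b-a)[0]]);n/=np.linalg.norm(n)
for f in np.arange(.05,.8,.075):
    print(round(f,2),[ '%.2f'%(lambda c:c[0]/(c[1]+1))(cv2.remap(im,np.float32([[p[0]]]),np.float32([[p[1]]]),1)[0,0]) for k in (-2,-1,0,1,2,3,4) for p in [a+f*(b-a)+k*n]])
"
```

```text
(array([ 0.53112212, -0.12855052, 63.80766776]), np.float64(0.4373730081061069))
64 {'fl': [478.0, 418.0], 'fr': [151.0, 160.0], 'nl': [576.0, 501.0], 'nr': [270.0, 260.0], 'tl': [563.0, 313.0], 'tr': [231.0, 61.0]}
66 {'fl': [482.0, 412.0], 'fr': [154.0, 154.0], 'nl': [573.0, 504.0], 'nr': [267.0, 262.0], 'tl': [568.0, 308.0], 'tr': [236.0, 57.0]}
68 {'fl': [486.0, 406.0], 'fr': [158.0, 148.0], 'nl': [570.0, 506.0], 'nr': [264.0, 264.0], 'tl': [573.0, 304.0], 'tr': [241.0, 53.0]}
70 {'fl': [489.0, 402.0], 'fr': [160.0, 144.0], 'nl': [566.0, 510.0], 'nr': [260.0, 267.0], 'tl': [577.0, 301.0], 'tr': [246.0, 50.0]}
0.05 ['1.16', '1.16', '1.20', '1.22', '1.36', '1.38', '1.39']
0.12 ['1.14', '1.16', '1.19', '1.22', '1.34', '1.36', '1.38']
0.2 ['1.14', '1.15', '1.20', '1.23', '1.33', '1.38', '1.37']
0.27 ['1.16', '1.17', '1.20', '1.25', '1.33', '1.37', '1.38']
0.35 ['1.16', '1.18', '1.21', '1.23', '1.34', '1.42', '1.41']
0.42 ['1.16', '1.18', '1.20', '1.25', '1.33', '1.32', '1.37']
0.5 ['1.16', '1.18', '1.20', '1.24', '1.33', '1.41', '1.43']
0.58 ['1.15', '1.18', '1.20', '1.24', '1.33', '1.39', '1.34']
0.65 ['1.17', '1.19', '1.21', '1.26', '1.34', '1.38', '1.42']
0.72 ['1.17', '1.19', '1.19', '1.25', '1.37', '1.41', '1.46']
```

Emit:
jog_arm([
  [[0.0003,0.0012,0],[0,0,0],0],
  [[0.0005,0.0024,0],[0,0,0],0],
  [[0.0005,0.0024,0],[0,0,0],0],
])

```text
time: 17.52
tool_pos: [0.51, -0.1198, 0.0375]
tcp_rot: [-0.008, 0.707, -0.707, 0.008]
contact_force: [-1.5, 0.2, 2.7]
gripper_width: -0.0004
```

```bash
python3 -c "
from h import *
s=bot.sense();print(s['tool_pos'],s['contact_force'],s['time'])
im=bot.read_camera('scene');save(im,'s13');save(cv2.resize(im[140:240,180:300],None,fx=6,fy=6,interpolation=2),'s13d')
arcplan(.541,[64,61,58,55,52,49,46,43,40,37,34,31,28,25,22,19,16,13,10,8,6,4,2,0,-4])"
```

```text
[ 0.51001255 -0.11975087  0.03749871] [-1.51690696  0.2196201   2.66996388] 17.525
64 shift x -0.1 y -2.9
61 shift x -0.0 y -6.1
58 shift x -0.6 y -9.0
55 shift x -1.5 y -11.9
52 shift x -2.9 y -14.6
49 shift x -4.5 y -17.2
46 shift x -6.4 y -19.6
43 shift x -8.5 y -21.9
40 shift x -10.9 y -24.0
37 shift x -13.4 y -25.9
34 shift x -16.0 y -27.7
31 shift x -18.8 y -29.3
28 shift x -21.7 y -30.7
25 shift x -24.8 y -31.9
22 shift x -27.9 y -32.9
19 shift x -31.0 y -33.7
16 shift x -34.3 y -34.4
13 shift x -37.6 y -34.8
10 shift x -40.9 y -35.0
8 shift x -43.1 y -35.1
6 shift x -45.3 y -35.0
4 shift x -47.5 y -34.9
2 shift x -49.7 y -34.7
0 shift x -51.9 y -34.4
-4 shift x -56.3 y -33.5
```

View pics/s13d.png

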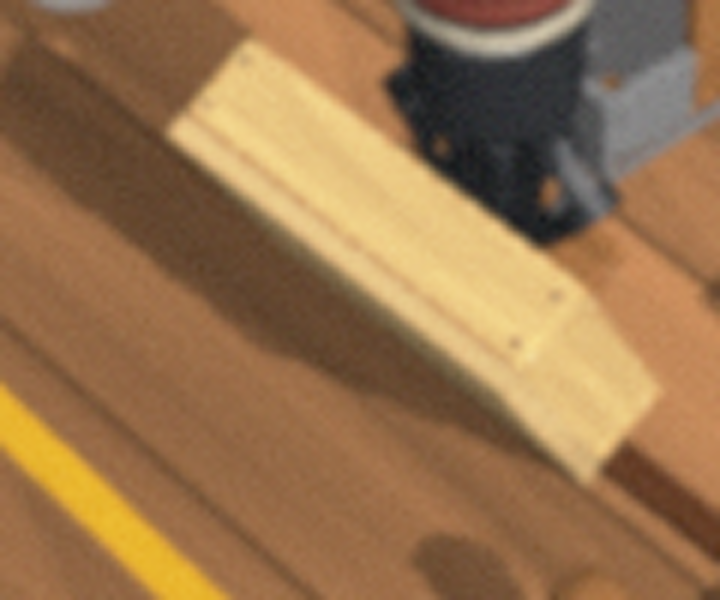

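The right crate's underside shows as a thin grey-wood sliver along (250,220)–(560,465), with no red. The left crate's sliver was red over its middle stretch, so the left one is stamped. Lowering the right crate.

Emit:
jog_arm([
  [[0,-0.003,0],[0,0,0],0],
  [[0,-0.006,0],[0,0,0],0],
  [[-0.0006,-0.009,0],[0,0,0],0],
  [[-0.0015,-0.012,0],[0,0,0],0],
  [[-0.003,-0.0146,0],[0,0,0],0],
  [[-0.0045,-0.017,0],[0,0,0],0],
  [[-0.0064,-0.0196,0],[0,0,0],0],
  [[-0.0085,-0.022,0],[0,0,0],0],
  [[-0.011,-0.024,0],[0,0,0],0],
  [[-0.0134,-0.026,0],[0,0,0],0],
  [[-0.016,-0.0277,0],[0,0,0],0],
  [[-0.0188,-0.0293,0],[0,0,0],0],
])

```text
time: 19.08
tool_pos: [0.5291, -0.1193, 0.067]
tcp_rot: [-0.008, 0.707, -0.707, 0.008]
contact_force: [4.1, 0.3, -0.7]
gripper_width: 0.0001
```

Emit:
jog_arm([
  [[-0.003,-0.0014,0],[0,0,0],0],
  [[-0.006,-0.0026,0],[0,0,0],0],
  [[-0.009,-0.0036,0],[0,0,0],0],
  [[-0.012,-0.0044,0],[0,0,0],0],
  [[-0.0155,-0.005,0],[0,0,0],0],
  [[-0.0188,-0.0055,0],[0,0,0],0],
  [[-0.022,-0.0057,0],[0,0,0],0],
  [[-0.025,-0.0057,0],[0,0,0],0],
  [[-0.028,-0.0056,0],[0,0,0],0],
  [[-0.031,-0.0053,0],[0,0,0],0],
  [[-0.034,-0.005,0],[0,0,0],0],
  [[-0.0375,-0.0045,0],[0,0,0],0],
])

```text
time: 20.58
tool_pos: [0.5667, -0.1184, 0.0715]
tcp_rot: [0.008, -0.707, 0.707, -0.008]
contact_force: [3.9, 0.9, 3.5]
gripper_width: -0.0002
```

```bash
python3 -c "
from h import *
s=bot.sense();print(s['tool_pos'],s['contact_force'],s['time'])
im=bot.read_camera('scene');cv2.imwrite('pics/s14c.png',cv2.resize(im[140:300,150:350][:,:,::-1],None,fx=3,fy=3,interpolation=2))
"
```

```text
[ 0.56673337 -0.11844353  0.07149169] [3.9044436  0.88166789 3.5272619 ] 20.575
```

View pics/s14c.png

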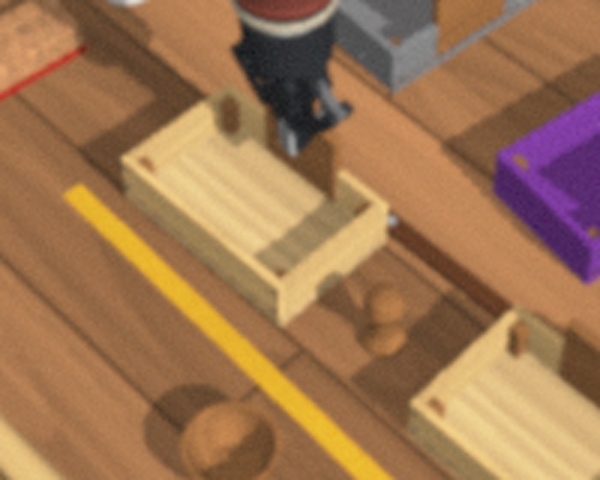

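Emit:
jog_arm([
  [[-0.004,0,0],[0,0,0],0],
  [[-0.009,0,0],[0,0,0],0],
  [[-0.015,0,0],[0,0,0],0],
  [[-0.022,0,0],[0,0,0],0],
  [[-0.03,-0.04,0],[0,0,0],0],
  [[-0.03,-0.1,0],[0,0,0],50],
  [[-0.03,-0.13,0],[0,0,0],50],
  [[0,-0.13,-0.05],[0,0,0],50],
  [[0.03,-0.13,-0.1],[0,0,0],50],
  [[0.05,-0.13,-0.15],[0,0,0],50],
  [[0.06,-0.13,-0.21],[0,0,0],50],
  [[0.065,-0.13,-0.27],[0,0,0],50],
])

```text
time: 22.12
tool_pos: [0.4945, 0.1515, 0.2019]
tcp_rot: [0.008, -0.707, 0.707, -0.008]
contact_force: [1.5, -0.1, 0.0]
gripper_width: 0.0428
```

Emit:
jog_arm([
  [[0,0,-0.06],[0,0,0],50],
  [[0,0,-0.065],[0,0,0],50],
  [[0,0,-0.065],[0,0,0],50],
])

```text
time: 22.5
tool_pos: [0.4934, 0.2151, 0.2013]
tcp_rot: [0.009, -0.707, 0.707, -0.009]
contact_force: [-0.6, -0.7, -0.1]
gripper_width: 0.0431
```

```bash
python3 -c "
from h import *
s=bot.sense();print(s['tool_pos'],s['contact_force'],s['time'],s['gripper_width'])
v,e=fit(RIM,unproj('top',px([(92,122),(313,122),(312,264),(91,263)]),.055)[:,:2]);print('L',v,e)
im=bot.read_camera('top');cv2.imwrite('pics/t15.png',cv2.resize(im[130:330,130:400][:,:,::-1],None,fx=2.9,fy=2.9,interpolation=2))
im=bot.read_camera('scene');save(im,'s15')
go([.505,.222,.04])
"
```

```text
[0.4934419  0.21508201 0.20127588] [-0.61856109 -0.65622931 -0.11885541] 22.5 0.04313204314955014
L [0.60270223 0.22521929 0.0182141 ] 0.0008702101327944429
shift mm [-11.3 161.2  -8.5] turn [-0.04 -0.05  0.02]
```

View pics/t15.png

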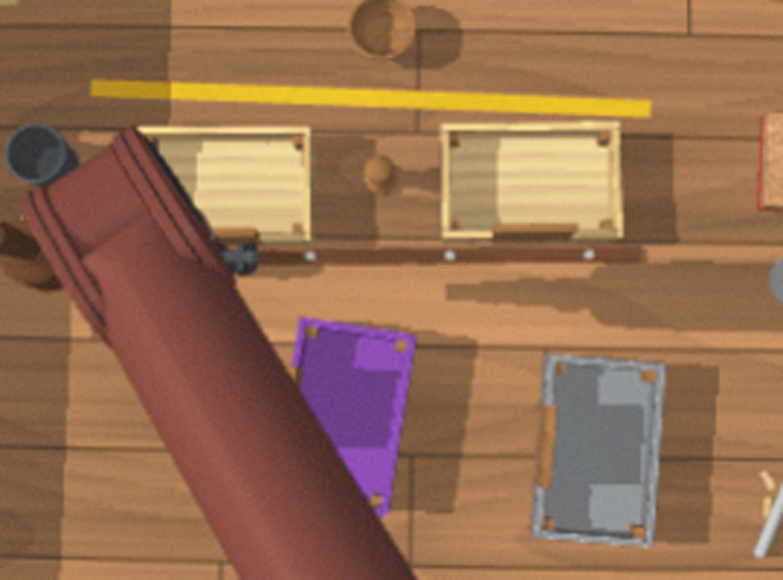

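View pics/s15.png

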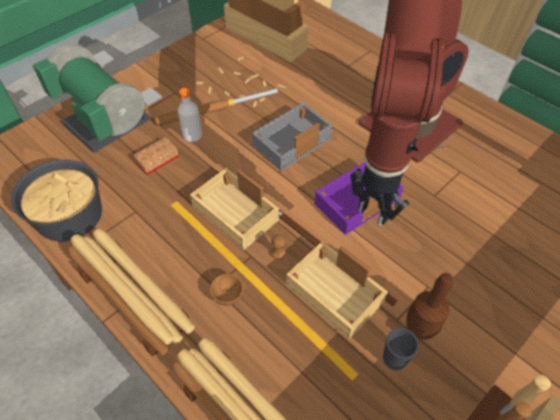

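Emit:
jog_arm([
  [[-0.01,0.05,-0.01],[0,0,0],50],
  [[-0.01,0.1,-0.01],[0,0,0],50],
  [[-0.01,0.14,-0.01],[0,0,0],50],
  [[-0.01,0.16,-0.01],[0,0,0],50],
  [[-0.01,0.16,-0.01],[0,0,0],50],
  [[-0.018,0.16,-0.01],[0,0,0],50],
  [[-0.026,0.16,-0.01],[0,0,0],50],
  [[-0.033,0.16,-0.01],[0,0,0],50],
  [[-0.04,0.16,-0.01],[0,0,0],50],
  [[-0.05,0.16,-0.01],[0,0,0],50],
  [[-0.06,0.16,-0.01],[0,0,0],50],
  [[-0.06,0.16,-0.01],[0,0,0],50],
])

```text
time: 24.1
tool_pos: [0.5543, 0.2262, 0.0414]
tcp_rot: [-0.008, 0.707, -0.707, 0.008]
contact_force: [0.3, 0.6, -0.2]
gripper_width: 0.0428
```

```bash
python3 -c "
from h import *
s=bot.sense();print(s['tool_pos'],s['contact_force'],s['time'],s['gripper_width'])
im=bot.read_camera('top');cv2.imwrite('pics/t16.png',cv2.resize(im[90:290,130:400][:,:,::-1],None,fx=2.9,fy=2.9,interpolation=2))
im=bot.read_camera('scene');cv2.imwrite('pics/s16.png',cv2.resize(im[180:380,200:450][:,:,::-1],None,fx=2.9,fy=2.9,interpolation=2))
"
```

```text
[0.55433665 0.22624092 0.04139321] [ 0.32500038  0.64958066 -0.17341057] 24.1 0.042807845647581326
```

View pics/s16.png

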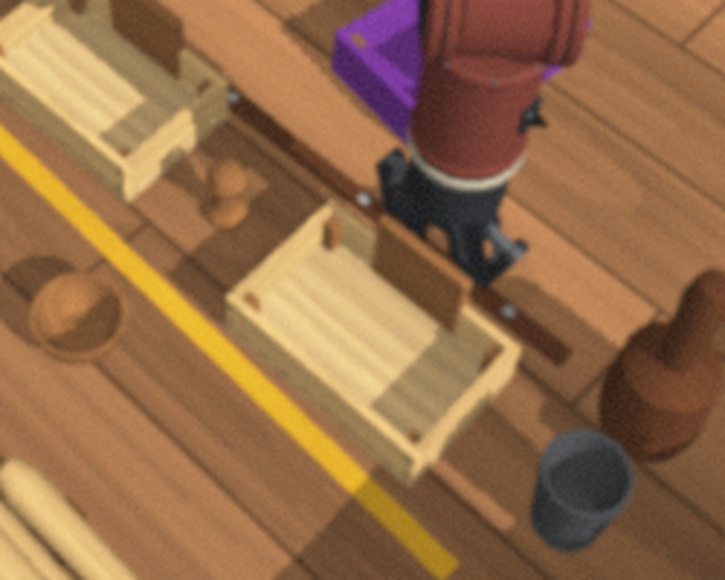

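The crate is sliding squarely ahead of the fingers, with its far corner at about (410,475) in the crop. Pushing on.

Emit:
jog_arm([
  [[-0.008,0,0],[0,0,0],50],
  [[-0.018,0,0],[0,0,0],50],
  [[-0.028,0,0],[0,0,0],50],
  [[-0.038,0,0],[0,0,0],50],
  [[-0.048,0,0],[0,0,0],50],
  [[-0.058,0,0],[0,0,0],50],
  [[-0.068,0,0],[0,0,0],50],
  [[-0.078,0,0],[0,0,0],50],
  [[-0.088,0,0],[0,0,0],50],
  [[-0.096,0,0],[0,0,0],50],
  [[-0.1,0,0],[0,0,0],50],
  [[-0.1,0,0],[0,0,0],50],
])

```text
time: 25.7
tool_pos: [0.6536, 0.2288, 0.0416]
tcp_rot: [-0.008, 0.707, -0.707, 0.009]
contact_force: [-0.3, -0.2, 0.0]
gripper_width: 0.0428
```

```bash
python3 -c "
from h import *
s=bot.sense();print(s['tool_pos'],s['contact_force'],s['time'],s['gripper_width'])
im=bot.read_camera('scene');cv2.imwrite('pics/s17.png',cv2.resize(im[180:400,180:450][:,:,::-1],None,fx=2.7,fy=2.7,interpolation=2))
"
```

```text
[0.65363288 0.228773   0.04156673] [-0.26317698 -0.17769051  0.02438964] 25.7 0.04280556651169969
```

View pics/s17.png

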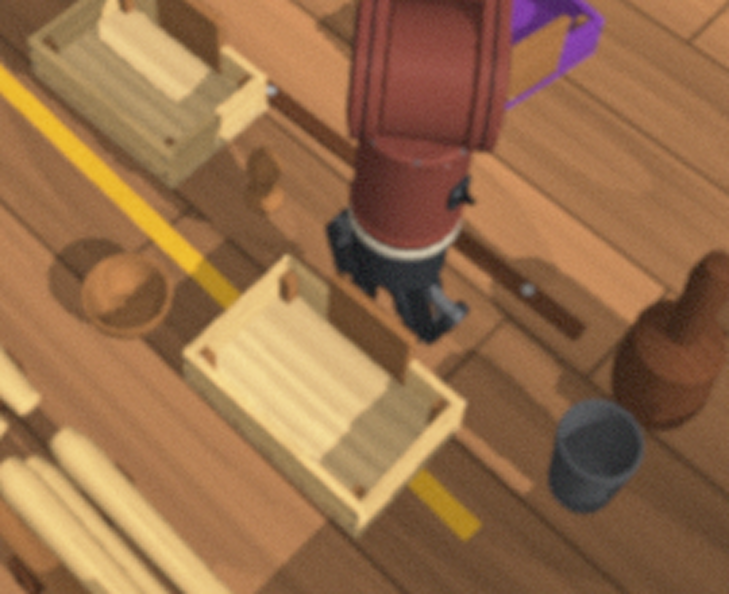

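Emit:
jog_arm([
  [[-0.008,0,0],[0,0,0],50],
  [[-0.018,0,0],[0,0,0],50],
  [[-0.028,0,0],[0,0,0],50],
  [[-0.038,0,0],[0,0,0],50],
  [[-0.048,0,0],[0,0,0],50],
  [[-0.058,0,0],[0,0,0],50],
  [[-0.067,0,0],[0,0,0],50],
  [[-0.075,0,0],[0,0,0],50],
  [[-0.081,0,0],[0,0,0],50],
  [[-0.085,0,0],[0,0,0],50],
  [[-0.087,0,0],[0,0,0],50],
  [[-0.087,0,0],[0,0,0],50],
])

```text
time: 27.25
tool_pos: [0.7405, 0.2307, 0.0415]
tcp_rot: [-0.008, 0.707, -0.707, 0.009]
contact_force: [0.2, 0.6, -1.1]
gripper_width: 0.0426
```

Emit:
jog_arm([
  [[0.01,0,0],[0,0,0],50],
  [[0.03,0,0],[0,0,0],50],
  [[0.05,-0.04,0],[0,0,0],50],
  [[0.07,-0.09,0],[0,0,0],50],
  [[0.08,-0.14,0],[0,0,0],50],
  [[0.08,-0.19,0],[0,0,0],50],
  [[0.1,-0.2,0.05],[0,0,0],50],
  [[0.13,-0.2,0.1],[0,0,0],50],
  [[0.16,-0.2,0.15],[0,0,0],50],
  [[0.19,-0.2,0.2],[0,0,0],50],
  [[0.21,-0.2,0.25],[0,0,0],50],
  [[0.22,-0.2,0.3],[0,0,0],50],
])

```text
time: 28.75
tool_pos: [0.5257, -0.0759, 0.2418]
tcp_rot: [0.008, -0.706, 0.708, -0.009]
contact_force: [1.1, 0.2, 0.3]
gripper_width: 0.0427
```

```bash
python3 -c "
from h import *
s=bot.sense();print(s['tool_pos'],s['contact_force'],s['time'],s['gripper_width'])
im=bot.read_camera('scene');save(im,'s18')
im=bot.read_camera('top');save(im,'t18');cv2.imwrite('pics/t18c.png',cv2.resize(im[90:290,130:400][:,:,::-1],None,fx=2.9,fy=2.9,interpolation=2))
"
```

```text
[ 0.5256567  -0.07587341  0.24177848] [1.10426    0.20799178 0.32158399] 28.75 0.04270292531247217
```

View pics/t18c.png

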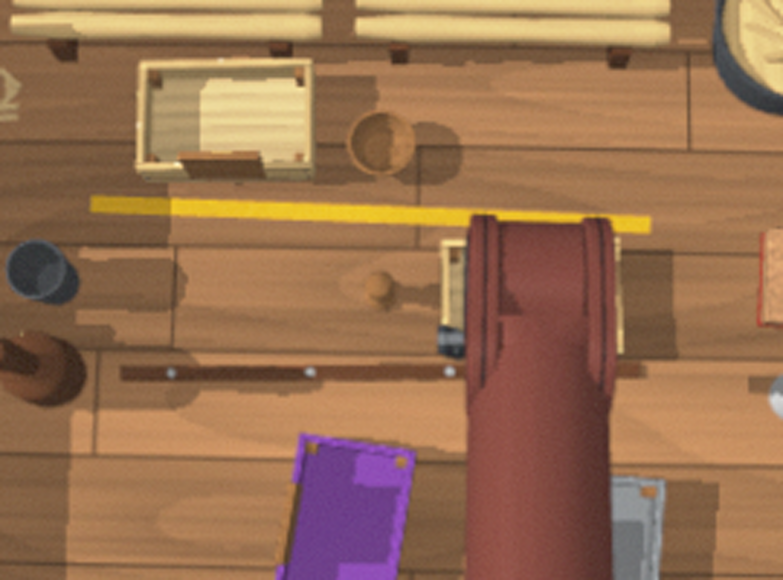

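View pics/s18.png

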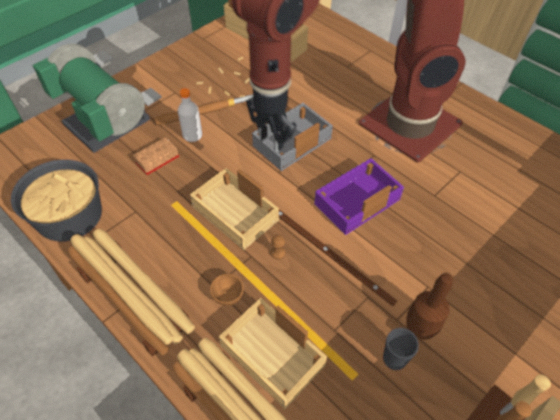

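```bash
python3 - <<'E'
from h import *
a=cv2.imread('pics/s6d.png').astype(float);b=cv2.imread('pics/s13d.png').astype(float)
o=[]
for i in(a,b):
    m=i.mean(2,keepdims=True); o.append(np.clip((m+(i/ i.mean((0,1))*i.mean()-m)*4),0,255))
cv2.imwrite('pics/cmp.png',cv2.resize(np.hstack(o),(800,333)))
E
```

```text
[ WARN:0@0.973] global loadsave.cpp:1063 imwrite_ Unsupported depth image for selected encoder is fallbacked to CV_8U.
```

View pics/cmp.png

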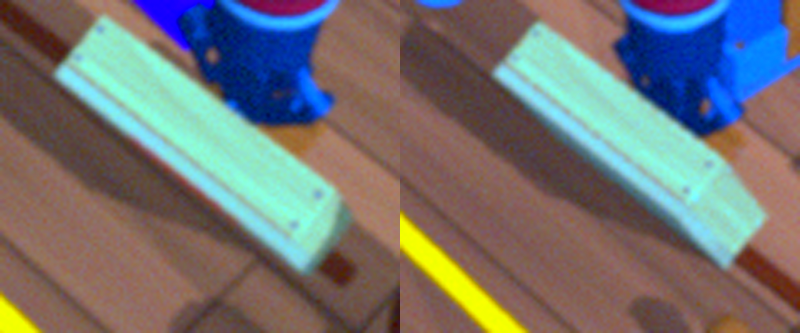

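The colour-stretched comparison shows a red streak under the left crate at about (140,145)–(215,200) in its middle, and only bare wood under the right one. Handing in.

```bash
python3 -c "
from h import *
s=bot.sense();print(s['tool_pos'],abs(s['qd']).max(),s['contact_force'])
print(bot.close_job())"
```

```text
[ 0.52541452 -0.08110986  0.24126324] 0.07860412289165945 [ 0.67654049 -0.10128278 -0.37449435]
the job is handed in; nothing more can be done
None
```

The job is handed in at about 29 s of the 72 s allowed. The left-hand crate is the stamped one; it now stands beyond the yellow line, and the right-hand crate stands behind it.

- **Tipping:** I tipped the left crate and then the right one over the bench stop with shut fingertips. Each went up to about 64–66°, stayed above 50° for well over a second, and was let down slowly.
- **Which crate is stamped:** At 64–66° the underside showed only as a thin sliver to the scene camera. On the left crate the middle of that sliver was red; on the right crate it was bare wood. A colour-stretched comparison of the two pictures agreed.
- **Pushing:** I pushed the left crate straight away from its near side, with the fingers half open.
- **Last pictures:** The stamped crate stands flat, about 30 mm beyond the middle of the line. The plain crate stands flat at the stop, about 40 mm short of it. The bystanders look unmoved and the arm is clear of everything.

**One check that disagreed:** my hinge model and the corner fit of the right crate differed by about 10 mm and a degree or two at full tilt, so those angles are good to about 2 degrees. No check failed. I judged the final clearances from the pictures and did not measure them again.

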